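Unclip the polish cartridges and sort them by weight

TASK

With the forked tool from the brush rack, go astride each spring bar that holds a polish cartridge in the dock and push its red collar back until the cartridge pops up (only the fork may press the bars, not the gripper); do this for every cartridge there is. Feel how heavy each freed cartridge is: those more than half full (over 160 g; empty 60 g, full 260 g) go in the blue dish, the lighter ones in the grey tray. Stand the fork back upright and fully down in a slot of the rack, and leave the brushes, the shoehorn and the black box where they are.

Things in the scene. Friction and masses are not known exactly. Their poses are not given: they have to be found in the camera images.
- dock: Fixed holder, four bays in a row along its y at y = -105, -35, 35, 105 mm (bays 1 to 4). Origin on the shelf surface at the row's centre; z up, -x towards the robot side. White base, clear pocket walls 30 mm high (1.5 mm play), silver bar housing 75 to 95 mm to -x, 58 mm high. A clipped cartridge's ear lies under its bay's spring bar, the cartridge's sprung foot pushing it up from the 8 mm high floor
- bar_1 (a joint): Spring bar of bay 1: 6 mm steel rod along the dock's x, 44 mm above the shelf. Value in m: 0 = at rest over the ear; grows as pushed back to the dock's -x, stop at 0.018; beyond 0.009 the ear is free and the cartridge's own foot (4 N) lifts it 14 mm; it stays up, the bar springing back beneath the ear. 3 N at rest plus 0.3 N per mm, plus up to 4 N rubbing
- collar_1 (a point): Centre of the red square collar on bar 1 (24 x 24 mm, 5 mm thick along the rod); at rest 56.5 mm to -x of the bay's centre. Between collar and ear 25 mm of bare rod lie open from above: there the fork goes astride the rod to push the collar to -x. Axes as the dock's
- bar_2 (a joint): Spring bar of bay 2: 6 mm steel rod along the dock's x, 44 mm above the shelf. Value in m: 0 = at rest over the ear; grows as pushed back to the dock's -x, stop at 0.018; beyond 0.009 the ear is free and the cartridge's own foot (4 N) lifts it 14 mm; it stays up, the bar springing back beneath the ear. 3 N at rest plus 0.3 N per mm, plus up to 4 N rubbing
- collar_2 (a point): Centre of the red square collar on bar 2 (24 x 24 mm, 5 mm thick along the rod); at rest 56.5 mm to -x of the bay's centre. Between collar and ear 25 mm of bare rod lie open from above: there the fork goes astride the rod to push the collar to -x. Axes as the dock's
- bar_3 (a joint): Spring bar of bay 3: 6 mm steel rod along the dock's x, 44 mm above the shelf. Value in m: 0 = at rest over the ear; grows as pushed back to the dock's -x, stop at 0.018; beyond 0.009 the ear is free and the cartridge's own foot (4 N) lifts it 14 mm; it stays up, the bar springing back beneath the ear. 3 N at rest plus 0.3 N per mm, plus up to 4 N rubbing
- collar_3 (a point): Centre of the red square collar on bar 3 (24 x 24 mm, 5 mm thick along the rod); at rest 56.5 mm to -x of the bay's centre. Between collar and ear 25 mm of bare rod lie open from above: there the fork goes astride the rod to push the collar to -x. Axes as the dock's
- bar_4 (a joint): Spring bar of bay 4: 6 mm steel rod along the dock's x, 44 mm above the shelf. Value in m: 0 = at rest over the ear; grows as pushed back to the dock's -x, stop at 0.018; beyond 0.009 the ear is free and the cartridge's own foot (4 N) lifts it 14 mm; it stays up, the bar springing back beneath the ear. 3 N at rest plus 0.3 N per mm, plus up to 4 N rubbing
- collar_4 (a point): Centre of the red square collar on bar 4 (24 x 24 mm, 5 mm thick along the rod); at rest 56.5 mm to -x of the bay's centre. Between collar and ear 25 mm of bare rod lie open from above: there the fork goes astride the rod to push the collar to -x. Axes as the dock's
- cart_a_mid (a point): Polish cartridge a: sealed blue block 36 x 36 x 64 mm, white band near the top; point at its centre, z along its height. Yellow ear on its -x face: 10 mm out, 16 wide, 5 thick. Black sprung foot under it reaches 14 mm further down once free (4 N). Point 40 mm above the shelf clipped in, 54 freed, 46 over what it stands on. All look alike but weigh 60 g (empty) to 260 g (full), to be felt. May be absent
- cart_b_mid (a point): Polish cartridge b: sealed blue block 36 x 36 x 64 mm, white band near the top; point at its centre, z along its height. Yellow ear on its -x face: 10 mm out, 16 wide, 5 thick. Black sprung foot under it reaches 14 mm further down once free (4 N). Point 40 mm above the shelf clipped in, 54 freed, 46 over what it stands on. All look alike but weigh 60 g (empty) to 260 g (full), to be felt. May be absent
- cart_c_mid (a point): Polish cartridge c: sealed blue block 36 x 36 x 64 mm, white band near the top; point at its centre, z along its height. Yellow ear on its -x face: 10 mm out, 16 wide, 5 thick. Black sprung foot under it reaches 14 mm further down once free (4 N). Point 40 mm above the shelf clipped in, 54 freed, 46 over what it stands on. All look alike but weigh 60 g (empty) to 260 g (full), to be felt. May be absent
- cart_d_mid (a point): Polish cartridge d: sealed blue block 36 x 36 x 64 mm, white band near the top; point at its centre, z along its height. Yellow ear on its -x face: 10 mm out, 16 wide, 5 thick. Black sprung foot under it reaches 14 mm further down once free (4 N). Point 40 mm above the shelf clipped in, 54 freed, 46 over what it stands on. All look alike but weigh 60 g (empty) to 260 g (full), to be felt. May be absent
- fork_grip (a point): Forked tool, standing upright in a rack slot: orange handle 14 (x) x 30 (y) x 50 (z) mm; point at the handle's centre, z up the tool. Black guard 28 x 36 x 6 mm below the handle, its underside 31 mm below this point, rests on the rack's top. Below it a steel blade 6 (x) x 22 (y) mm, 45 mm long. 90 g
- fork_tip (a point): Middle of the fork's lower end, 76 mm below fork_grip: between two tines, each 5 mm wide and 22 mm long, with a 12 mm gap (along y) that goes astride a 6 mm rod running along the tool's x
- rack: Fixed clear acrylic brush rack, 60 (x) x 210 (y) x 50 mm high; origin at the centre of its underside. Four slots right through it, 14 (x) x 30 (y) mm, at y = -75, -25, 25, 75 mm. The fork and two brushes stand in three of them, one is empty. The fork stands with fork_grip 81 mm above the shelf, its x axis along the rack's x
- brush_1_mid (a point): Black-bristled shoe brush standing in the rack, 36 mm wide, top 102 mm above the shelf; point 50 mm up the brush. Leave alone
- brush_2_mid (a point): Tan-bristled shoe brush standing in the rack, as the other. Leave alone
- dish: Loose square blue ceramic dish, 145 x 145 mm, 30 mm high, walls and floor 6 mm; origin at the centre of its underside, sides along x and y. For cartridges more than half full. Holds four standing cartridges (2 by 2)
- tray: Loose square grey plastic tray, 145 x 145 mm, 30 mm high, walls and floor 5 mm; origin at the centre of its underside, sides along x and y. For cartridges less than half full. Holds four
- shoehorn: Chrome shoehorn, 165 mm long, lying behind the dock. Leave alone
- polish_box: Black plastic box 55 x 90 x 75 mm with a spout and red twist cap, 105 mm high overall, standing behind the dock. Leave alone

How it is judged:
By the outcome, as a careful person would: the job done as asked, in the order asked, and still so for the second after the job is handed in, with the robot touching nothing.
Of cart_a, cart_b, cart_c, cart_d only 3 to 4 are there at a start; the rules pass over those that are not, and their reading is None.
At some moment in a run one of dish, tray may be knocked a few centimetres aside while the robot is not near it.
It also fails if it takes over 210 s, if anything falls off the work surface, if the arm or the gripper's body presses on something with over 40 N, if the wrist force passes 120 N, or if a joint passes its speed limit or range.

ROBOT

A 6-joint arm with a two-finger parallel gripper is mounted at the origin on the work surface. World frame = base frame: x ahead of the robot, y to its left, z up, the work surface at z = 0. Lengths are in m, angles in rad, forces in N, time in s.
With the tool pointing down it reaches from about 0.4 to 0.925 m from the base axis. Payload 3.4 kg.
Tool frame: the origin (TCP) lies midway between the tips of the shut fingers; the grasp point (between the pads) lies 19 mm behind it; z points along the fingers, y is the line along which they close (so a half turn about z gives the same grasp; the last joint's range is limited). The gripper opens to 85 mm and grips with 20 to 120 N. Pads are 22 mm wide; open, the fingers measure 114 mm over their backs; the gripper's body (76 mm by 85 mm) begins 54 mm behind the grasp point. The pads swing forward as they close: fully open they stand 13 mm farther back than shut.
Start: joints at [-1.181, 0.307, 1.506, -0, 1.328, -0.073], TCP at [0.257, -0.514, 0.231] pointing down, gripper open.
Joint ranges: [-3.12, 3.12], [-1.05, 2.28], [0.14, 2.33], [-1.42, 4.57], [0.1, 2.73], [-2.68, 2.68]. Speed limits (rad/s): [2.57, 2.57, 3.14, 3.14, 3.14, 3.14].

INTERFACE

Orientations are given as a rotation vector (axis times angle).
In Python, from station import manip gives the robot as it stands.
- The arm moves only by the tool arm_command, never from a script. Its argument "targets" is a list of rows, each a list of 3 entries, a list of its own where there are three numbers: the turn, a rotation vector about the tool's x, y, z in units of 180 degrees (1.0 is 180 degrees), then the shift along the tool's x, y, z in units of 15 cm (1.0 is 15 cm), then the gripper's target within -1 to 1 (fully open at 1, half-way at 0, shut at -1). A call has 1 to 20 rows; each row shifts and turns the commanded pose from where the row before left it, along the tool's axes as they then stand; what a row does not reach is not made up. A row lasts 1/10 s, in which the tool goes at most 50 mm and 8.59 degrees, less where a joint would pass 70% of its speed; a pose out of reach is approached as far as the arm can. A call with a number of a shift or a turn outside -1 to 1 is refused whole. A call with a gripper value outside its range is refused whole. The fingers move at their own pace and stop on an object; the grip force is fixed at half the most. Time passes only in rows, so rows that do not move let the fingers close. It gives the time, the measured TCP pose, the force, the opening and the grip force at its end, in the units of the state.
- manip.read_state(): the state, without advancing time (a new reading comes with each control period).
- manip.camera(name): name is "scene" or "top" or "wrist"; returns the picture (400x640x3 uint8, red, green, blue); there is no depth.
- manip.get_calibration(name): a dict with "vertical_fov" (degrees; the focal length in pixels is half the picture's height over the tangent of half this angle, whatever the lens; pixels are square), "cx", "cy" (the principal point, pixels), "origin" and "orientation" of the camera in the world. Camera axes: x right, y up, looking along -z (the intrinsics and any distortion apply to the point x, -y, -z); pixel columns grow to the right and rows downward; lengths in m; the calibration is good to about 2 mm. A picture is of the moment at which its call begins: read the wrist's pose just before it. get_calibration takes no time and is no camera call; for the wrist camera it gives the pose at the moment of the call.
- manip.close_job(): hands the job in; it is judged then, once.
The state is a dict: "t": time; "qpos": joint angles; "qd": joint speeds; "effort": joint torques, N m; "ee_pos": TCP position; "eef_rot": TCP orientation; "contact_force": force on the tool from outside, world axes, zero at the start; "torque": the same for the moment, N m; "gripper_width": finger opening in m; "grasp_force": force on a finger pad.
Only numpy, scipy, OpenCV 4.12 (cv2) and the standard library are available. Lean on these libraries where they do the work, as an engineer would, in place of code of your own. Each camera call takes 0.05 s, during which the arm holds its last target. There are 200 camera calls.

## Working session

There is one attempt and no reset: what is moved stays moved. The work goes in short steps, Python scripts to look and compute and a tool call to move; the robot and the scene stay as the last step left them, time stands still between calls to the robot, and variables do not carry over. Pictures are saved under pics/ and viewed, at most 18 in all, crops included, and the job is handed in when it is done.

Besides the shell and the picture viewer there is one more tool, called as name([rows], argument=value, ...), one row to a line, values as JSON. arm_command: Moves the arm, as the interface text tells. Its arguments: {"type":"object","properties":{"targets":{"type":"array"}},"required":["targets"]}

```bash
ls; mkdir -p pics; python3 - <<'E'
from station import manip
import cv2
print(manip.read_state())
for n in("scene","top","wrist"):
    print(n,manip.get_calibration(n))
    cv2.imwrite(f"pics/{n}0.png",manip.camera(n)[:,:,::-1])
E
```

```text
pics
{'t': 0.0, 'qpos': array([-1.18052127e+00,  3.07565045e-01,  1.50770321e+00, -6.94254007e-07,
        1.32840432e+00, -7.34653179e-02]), 'qd': array([ 0.0012655 , -0.00078008,  0.00110996,  0.00078249, -0.00038572,
        0.00152593]), 'effort': array([-6.57639430e-04, -4.57558787e+01, -2.51913214e+01, -6.25695088e-05,
        1.31259547e-02, -2.79829152e-06]), 'ee_pos': array([ 0.25691749, -0.51360858,  0.23037436]), 'eef_rot': array([-3.05551948e+00, -7.21460191e-01,  5.16076070e-04]), 'contact_force': array([-0.04210133, -0.04104383,  0.01830622]), 'torque': array([ 0.0324123 , -0.004878  ,  0.01166505]), 'grasp_force': 0.0, 'gripper_width': 0.0853118994124955}
scene {'vertical_fov': 56.04676838188483, 'cx': 313.8406876101981, 'cy': 200.64049218338155, 'origin': array([1.00799516, 0.24049027, 0.6962557 ]), 'orientation': array([0.38767171, 0.70159809, 2.01596578])}
top {'vertical_fov': 44.7062451383, 'cx': 324.4279268945849, 'cy': 198.7731995875882, 'origin': array([ 0.49758264, -0.01050237,  1.2367833 ]), 'orientation': array([ 0.08771175, -0.05629207, -1.59781783])}
wrist {'vertical_fov': 61.06698819800911, 'cx': 320.1193298178201, 'cy': 197.49810369637234, 'origin': array([ 0.31843754, -0.48216232,  0.37399504]), 'orientation': array([-0.24649088,  0.15447741, -1.09941142])}
```

View pics/top0.png

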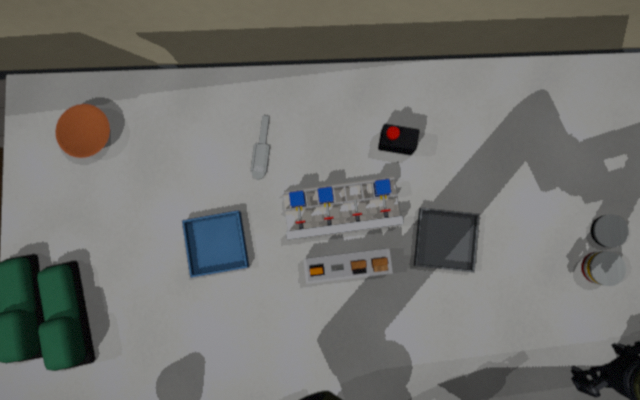

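View pics/scene0.png

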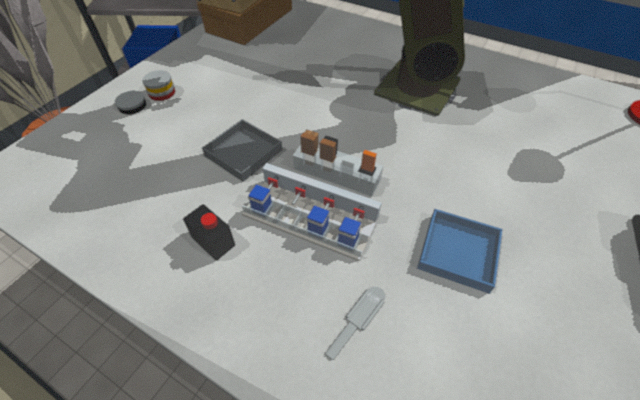

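The overview pictures show three cartridges. In the top view the bay 4 cartridge is at (297,199), bay 3 at (325,195) and bay 1 at (382,187), and bay 2 is empty. The fork is in the leftmost rack slot at (316,270), the dish at (216,243) and the tray at (446,240).

```bash
cat > h.py <<'E'
from station import manip
import numpy as np, cv2
from scipy.spatial.transform import Rotation as R
np.set_printoptions(precision=4,suppress=True)
def ray(c,px):
    f=200/np.tan(np.radians(c["vertical_fov"])/2)
    px=np.atleast_2d(np.asarray(px,float))
    d=np.c_[(px[:,0]-c["cx"])/f,-(px[:,1]-c["cy"])/f,-np.ones(len(px))]
    return R.from_rotvec(c["orientation"]).apply(d)
def plane(c,px,z):
    d=ray(c,px); o=c["origin"]; return o+d*((z-o[2])/d[:,2])[:,None]
def blobs(im,lo,hi,amin=15):
    h=cv2.cvtColor(im,cv2.COLOR_RGB2HSV); m=cv2.inRange(h,np.array(lo),np.array(hi))
    cs,_=cv2.findContours(m,cv2.RETR_EXTERNAL,cv2.CHAIN_APPROX_NONE)
    return [c for c in cs if cv2.contourArea(c)>amin]
def rects(im,lo,hi,amin=15):
    return [cv2.minAreaRect(c) for c in blobs(im,lo,hi,amin)]
def snap(name,fn):
    s=manip.read_state(); c=manip.get_calibration(name); im=manip.camera(name)
    cv2.imwrite(f"pics/{fn}.png",im[:,:,::-1]); return s,c,im
BLUE=((105,150,60),(128,255,255)); RED=((0,150,60),(8,255,255)); RED2=((172,150,60),(180,255,255)); ORANGE=((5,180,120),(20,255,255))
E
python3 - <<'E'
from h import *
c=manip.get_calibration("top"); im=cv2.imread("pics/top0.png")[:,:,::-1].copy()
for n,col,z in(("blue",((100,100,40),(128,255,255)),.07),("red",((0,120,60),(8,255,255)),.05),("orange",((5,150,100),(22,255,255)),.1),("dark",((0,0,0),(180,80,75)),.03)):
    for r in rects(im,*col):
        p=plane(c,[r[0]],.03 if n=="blue" and r[1][0]>40 else z)[0]
        if .2<p[0]<1 and abs(p[1])<.45 : print(n,np.round(r[0]),np.round(r[1]),round(r[2]),p)
s=manip.read_state();cw=manip.get_calibration("wrist");T=R.from_rotvec(s["eef_rot"])
print(T.as_matrix(),"\ncam in tool",T.inv().apply(cw["origin"]-s["ee_pos"]),(T.inv()*R.from_rotvec(cw["orientation"])).as_matrix())
E
```

```text
blue [215. 243.] [57. 59.] 81 [0.5054 0.2875 0.03  ]
blue [297. 198.] [15. 15.] 84 [0.6078 0.0781 0.07  ]
blue [325. 195.] [15. 14.] 81 [0.6147 0.0092 0.07  ]
blue [382. 187.] [15. 16.] 84 [ 0.6295 -0.1282  0.07  ]
red [393. 133.] [13. 13.] 45 [ 0.7663 -0.1612  0.05  ]
orange [316. 271.] [ 6. 12.] 90 [0.4346 0.0349 0.1   ]
orange [359. 265.] [ 6. 13.] 81 [ 0.4467 -0.064   0.1   ]
orange [380. 263.] [ 9. 13.] 81 [ 0.4483 -0.1138  0.1   ]
dark [359. 271.] [ 4. 13.] 81 [ 0.4276 -0.0673  0.03  ]
dark [337. 267.] [ 4. 10.] 83 [ 0.4384 -0.0143  0.03  ]
dark [444. 240.] [63. 60.] 6 [ 0.4973 -0.2796  0.03  ]
dark [399. 139.] [39. 27.] 9 [ 0.7537 -0.1783  0.03  ]
[[ 0.8944  0.4473 -0.0006]
 [ 0.4473 -0.8944  0.0015]
 [ 0.0001 -0.0016 -1.    ]] 
cam in tool [ 0.0691 -0.001  -0.1435] [[ 0.      0.962   0.273 ]
 [ 1.     -0.     -0.0001]
 [-0.0001  0.273  -0.962 ]]
```

arm_command([
  [[0, 0, -0.0428], [0, 0, 0], 1],
  [[0, 0, -0.0428], [0, 0, 0], 1],
  [[0, 0, -0.0428], [0, 0, 0], 1],
  [[0, 0, -0.0428], [0, 0, 0], 1],
  [[0, 0, -0.0428], [0, 0, 0], 1],
  [[0, 0, -0.0428], [0, 0, 0], 1],
  [[0, 0, -0.0428], [0, 0, 0], 1],
  [[0, 0, -0.0428], [0, 0, 0], 1],
  [[0, 0, -0.0428], [0, 0, 0], 1],
])

```text
t: 1.05
ee_pos: [0.2571, -0.514, 0.2309]
eef_rot: [-2.097, -2.338, -0.001]
contact_force: [-0.3, -0.6, 0.8]
gripper_width: 0.0855
grasp_force: 0.0
```

arm_command([
  [[0, 0, 0], [0.249, 0.1515, -0.0256], 1],
  [[0, 0, 0], [0.249, 0.1515, -0.0256], 1],
  [[0, 0, 0], [0.249, 0.1515, -0.0256], 1],
  [[0, 0, 0], [0.249, 0.1515, -0.0256], 1],
  [[0, 0, 0], [0.249, 0.1515, -0.0256], 1],
  [[0, 0, 0], [0.249, 0.1515, -0.0256], 1],
  [[0, 0, 0], [0.249, 0.1515, -0.0256], 1],
  [[0, 0, 0], [0.249, 0.1515, -0.0256], 1],
  [[0, 0, 0], [0.249, 0.1515, -0.0256], 1],
  [[0, 0, 0], [0.249, 0.1515, -0.0256], 1],
  [[0, 0, 0], [0.249, 0.1515, -0.0256], 1],
  [[0, 0, 0], [0.249, 0.1515, -0.0256], 1],
  [[0, 0, 0], [0.249, 0.1515, -0.0256], 1],
  [[0, 0, 0], [0, 0, 0], 1],
  [[0, 0, 0], [0, 0, 0], 1],
])

```text
t: 2.55
ee_pos: [0.5009, -0.0, 0.2808]
eef_rot: [-2.1, -2.336, 0.002]
contact_force: [0.3, 0.5, 0.2]
gripper_width: 0.0855
grasp_force: 0.0
```

```bash
python3 - <<'E'
from h import *
s,c,im=snap("wrist","w1"); print(s["ee_pos"],R.from_rotvec(s["eef_rot"]).as_matrix(),c)
for n,col,z in(("blue",((100,120,40),(128,255,255)),.072),("red",((0,150,50),(7,255,255)),.056),("red2",((172,150,50),(180,255,255)),.056),("orange",((5,170,90),(22,255,255)),.106)):
    for r in rects(im,*col,60):
        print(n,np.round(r[0]),np.round(r[1]),round(r[2]),plane(c,[r[0]],z)[0])
E
```

```text
[ 0.5009 -0.      0.2808] [[-0.1058  0.9944 -0.0011]
 [ 0.9944  0.1058 -0.0005]
 [-0.0004 -0.0011 -1.    ]] {'vertical_fov': 61.06698819800911, 'cx': 320.1193298178201, 'cy': 197.49810369637234, 'origin': array([0.4932, 0.0697, 0.4243]), 'orientation': array([-0.2769, -0.0139,  0.1054])}
blue [412. 289.] [26. 19.] 90 [ 0.6228 -0.1292  0.072 ]
blue [409. 266.] [ 9. 22.] 90 [ 0.6133 -0.0997  0.072 ]
blue [429. 172.] [32. 32.] 4 [0.6153 0.0102 0.072 ]
blue [436. 103.] [34. 35.] 90 [0.6079 0.08   0.072 ]
```

View pics/w1.png

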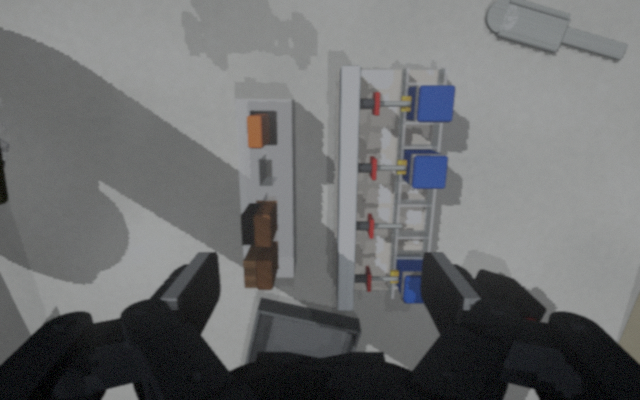

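The wrist view shows the fork handle at about (258,130), bars 4 to 1 with their red collars at (376,103), (373,168), (370,226) and (368,279), and cartridges at (434,103), (428,171) and (412,289). I'll enlarge the fork to separate its top face from its side.

```bash
python3 - <<'E'
from h import *
im=cv2.imread("pics/w1.png")
cv2.imwrite("pics/w1z.png",cv2.resize(im[80:200,235:435],None,fx=4,fy=4,interpolation=cv2.INTER_CUBIC))
h=cv2.cvtColor(im,cv2.COLOR_BGR2HSV)
print(h[130,244:278].tolist())
E
```

```text
[[128, 7, 154], [120, 3, 150], [4, 12, 144], [10, 58, 144], [11, 113, 151], [12, 139, 152], [12, 147, 151], [13, 144, 152], [12, 142, 154], [12, 145, 153], [13, 142, 153], [13, 150, 150], [12, 144, 151], [13, 143, 153], [13, 144, 150], [12, 140, 151], [11, 141, 139], [11, 124, 117], [8, 97, 92], [4, 75, 78], [9, 63, 77], [5, 64, 76], [7, 62, 74], [8, 65, 75], [6, 49, 73], [9, 37, 69], [17, 29, 62], [0, 8, 61], [80, 13, 59], [165, 9, 58], [150, 4, 63], [150, 8, 66], [90, 9, 86], [120, 4, 114]]
```

View pics/w1z.png

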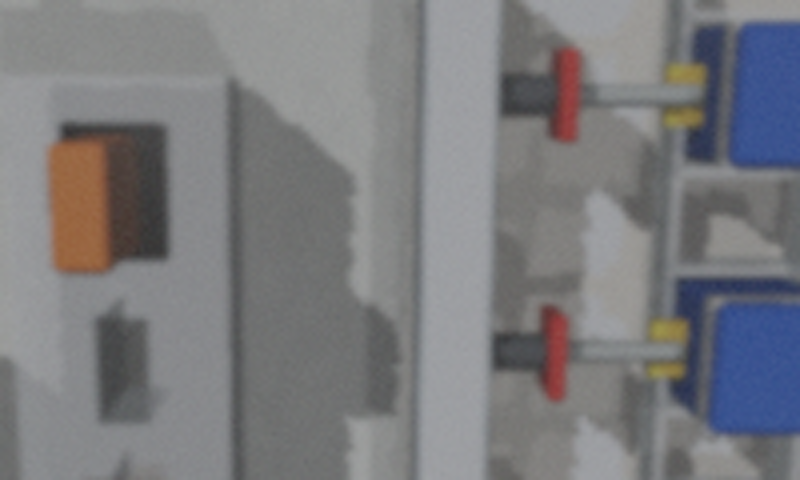

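```bash
python3 - <<'E'
from h import *
c=dict(vertical_fov=61.06698819800911,cx=320.1193,cy=197.4981,origin=np.array([0.4932,0.0697,0.4243]),orientation=np.array([-0.2769,-0.0139,0.1054]))
im=cv2.imread("pics/w1.png")[:,:,::-1].copy()
for r in rects(im,(9,105,110),(18,255,255),40): print("fork",r,plane(c,[r[0]],.106), plane(c,cv2.boxPoints(r),.106)[:,:2].tolist())
for r in rects(im,(0,100,60),(8,255,255),25)+rects(im,(170,100,60),(180,255,255),25): print("red",r,plane(c,[r[0]],.05))
print("rods",plane(c,[[391,103.75],[392.5,168]],.047))
E
```

```text
fork ((254.5, 131.0), (32.0, 13.0), 90.0) [[0.4354 0.0368 0.106 ]] [[0.42877493374504067, 0.05052985039391694], [0.4405780535811307, 0.051785692135446704], [0.4422777359600461, 0.022664446287170244], [0.4301706584767743, 0.021375379621329134]]
red ((371.0, 226.0), (4.0, 22.0), 0.0) [[ 0.5673 -0.0645  0.05  ]]
red ((373.5, 168.5), (21.0, 5.0), 90.0) [[0.5601 0.0037 0.05  ]]
red ((376.311279296875, 103.01944732666016), (5.738802433013916, 22.081912994384766), 3.5763344764709473) [[0.5525 0.074  0.05  ]]
rods [[0.5688 0.0749 0.047 ]
 [0.5818 0.006  0.047 ]]
```

arm_command([
  [[0, 0, 0], [0.0953, -0.1357, 0.1], 1],
  [[0, 0, 0], [0.0953, -0.1357, 0.1], 1],
  [[0, 0, 0], [0.0953, -0.1357, 0.1], 1],
  [[0, 0, 0], [0, 0, 0.16], 1],
  [[0, 0, 0], [0, 0, 0.16], 1],
  [[0, 0, 0], [0, 0, 0.16], 1],
  [[0, 0, 0], [0, 0, 0.16], 1],
  [[0, 0, 0], [0, 0, 0.16], 1],
  [[0, 0, 0], [0, 0, 0.16], 1],
  [[0, 0, 0], [0, 0, 0.16], 1],
  [[0, 0, 0], [0, 0, 0], 1],
  [[0, 0, 0], [0, 0, 0], -1],
  [[0, 0, 0], [0, 0, 0], -1],
  [[0, 0, 0], [0, 0, 0], -1],
  [[0, 0, 0], [0, 0, 0], -1],
  [[0, 0, 0], [0, 0, 0], -1],
  [[0, 0, 0], [0, 0, 0], -1],
  [[0, 0, 0], [0, 0, 0], -1],
])

```text
t: 4.4
ee_pos: [0.4366, 0.0355, 0.069]
eef_rot: [2.103, 2.332, 0.001]
contact_force: [-0.3, -0.9, 6.9]
gripper_width: 0.0136
grasp_force: 59.0
```

arm_command([
  [[0, 0, 0], [0, 0, -0.1], -1],
  [[0, 0, 0], [0, 0, -0.16], -1],
  [[0, 0, 0], [0, 0, -0.16], -1],
  [[0, 0, 0], [0, 0, -0.16], -1],
  [[0, 0, 0], [0, 0, -0.16], -1],
  [[0, 0, 0], [0, 0, 0], -1],
  [[0, 0, 0], [0, 0, 0], -1],
])

```text
t: 5.1
ee_pos: [0.4359, 0.0356, 0.1793]
eef_rot: [2.103, 2.333, 0.001]
contact_force: [0.1, 0.3, -1.1]
gripper_width: 0.0135
grasp_force: 58.5
```

```bash
python3 - <<'E'
from h import *
s,c,im=snap("wrist","w2"); print(s["ee_pos"],s["contact_force"],s["gripper_width"],R.from_rotvec(s["eef_rot"]).as_matrix(),c)
s,c,im2=snap("scene","s2")
cv2.imwrite("pics/c2.png",np.hstack([im[100:,100:540],cv2.resize(im2[80:280,240:440],(300,300))])[:,:,::-1])
E
```

```text
[0.4359 0.0356 0.1793] [ 0.054   0.3162 -1.1332] 0.013471841091572692 [[-0.1032  0.9947  0.0008]
 [ 0.9947  0.1032 -0.    ]
 [-0.0001  0.0008 -1.    ]] {'vertical_fov': 61.06698819800911, 'cx': 320.1193298178201, 'cy': 197.49810369637234, 'origin': array([0.428 , 0.1053, 0.3228]), 'orientation': array([-0.2765, -0.0154,  0.1025])}
```

View pics/c2.png

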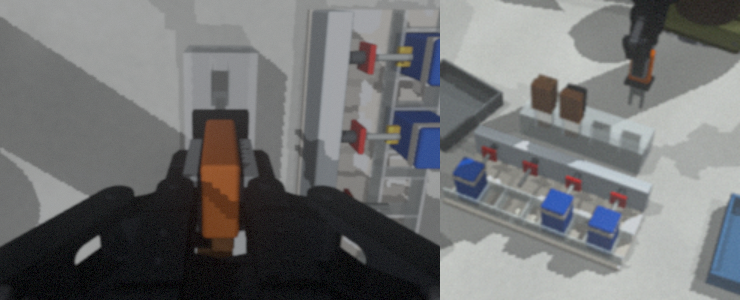

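The fork hangs upright in the grip, about 1 mm from the TCP in y. I'll move it over bay 4's bare rod and stop just above.

arm_command([
  [[0, 0, 0], [0.0557, 0.294, 0], -1],
  [[0, 0, 0], [0.0557, 0.294, 0], -1],
  [[0, 0, 0], [0.0557, 0.294, 0], -1],
  [[0, 0, 0], [0, 0, 0], -1],
  [[0, 0, 0], [0, 0, 0.136], -1],
  [[0, 0, 0], [0, 0, 0.136], -1],
  [[0, 0, 0], [0, 0, 0.136], -1],
  [[0, 0, 0], [0, 0, 0], -1],
  [[0, 0, 0], [0, 0, 0], -1],
])

```text
t: 6.1
ee_pos: [0.5636, 0.0739, 0.1169]
eef_rot: [-2.102, -2.331, 0.004]
contact_force: [0.3, 1.3, -0.3]
gripper_width: 0.0134
grasp_force: 58.9
```

```bash
python3 - <<'E'
from h import *
s,c,im=snap("scene","s3"); s,c2,im2=snap("wrist","w3");print(s["ee_pos"],s["contact_force"],R.from_rotvec(s["eef_rot"]).as_matrix()[:,:2])
cv2.imwrite("pics/c3.png",np.hstack([cv2.resize(im[150:250,310:410],(400,400),interpolation=cv2.INTER_CUBIC),cv2.resize(im2[150:350,220:420],(400,400))])[:,:,::-1])
f=200/np.tan(np.radians(c["vertical_fov"])/2)
def proj(p):
    q=R.from_rotvec(c["orientation"]).inv().apply(np.array(p)-c["origin"]); return c["cx"]-f*q[0]/q[2],c["cy"]+f*q[1]/q[2]
print("rod at -43",proj([.5651,.0750,.044]),"tip exp",proj([.5651,.0752,s["ee_pos"][2]-.064]))
E
```

```text
[0.5646 0.0739 0.1179] [ 1.3021  0.153  -0.2895] [[-0.1029  0.9947]
 [ 0.9947  0.1029]
 [ 0.     -0.0009]]
rod at -43 (np.float64(356.322596588641), np.float64(217.8367451450741)) tip exp (np.float64(356.79003620367314), np.float64(215.14331101405563))
```

View pics/c3.png

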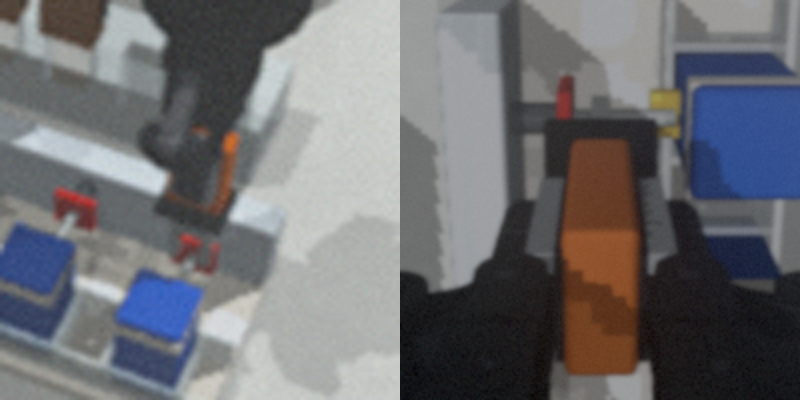

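The tines are in front of collar 4 (crop about (195,250)) and centred on the rod within the play, so I'll lower the fork.

arm_command([
  [[0, 0, 0], [0, 0, 0.05], -1],
  [[0, 0, 0], [0, 0, 0.05], -1],
  [[0, 0, 0], [0, 0, 0.046], -1],
  [[0, 0, 0], [0, 0, 0], -1],
  [[0, 0, 0], [0, 0, 0], -1],
])

```text
t: 6.7
ee_pos: [0.5646, 0.074, 0.0958]
eef_rot: [-2.104, -2.333, 0.001]
contact_force: [0.2, 0.1, -1.4]
gripper_width: 0.0135
grasp_force: 58.9
```

arm_command([
  [[0, 0, 0], [0, -0.036, 0], -1],
  [[0, 0, 0], [0, -0.036, 0], -1],
  [[0, 0, 0], [0, -0.036, 0], -1],
  [[0, 0, 0], [0, -0.039, 0], -1],
  [[0, 0, 0], [0, 0, 0], -1],
  [[0, 0, 0], [0, 0, 0], -1],
])

```text
t: 7.3
ee_pos: [0.5464, 0.072, 0.0972]
eef_rot: [2.101, 2.329, 0.009]
contact_force: [7.5, 1.2, -3.4]
gripper_width: 0.0133
grasp_force: 58.5
```

```bash
python3 - <<'E'
from h import *
s,c,im=snap("scene","s4"); print(s["ee_pos"],s["contact_force"],s["torque"],s["gripper_width"])
s,c2,im2=snap("wrist","w4")
cv2.imwrite("pics/c4.png",np.hstack([cv2.resize(im[150:250,310:410],(400,400),interpolation=cv2.INTER_CUBIC),cv2.resize(im2[150:350,220:420],(400,400))])[:,:,::-1])
E
```

```text
[0.5464 0.072  0.0972] [ 7.4738  1.2154 -3.3536] [ 0.1584 -1.3308  0.0456] 0.013342391978194462
```

View pics/c4.png

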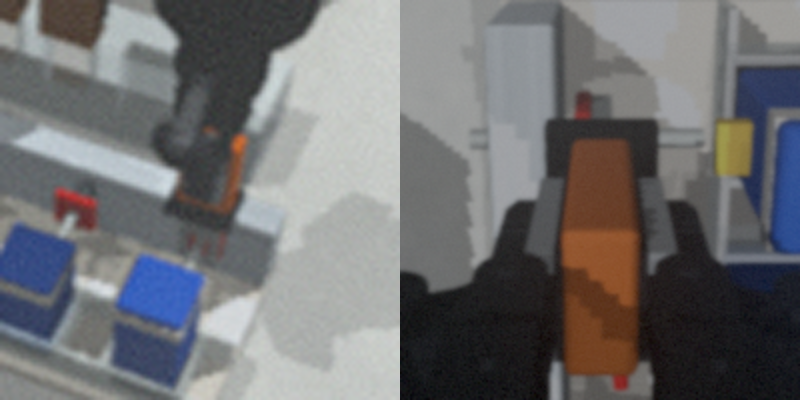

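The wrist view shows the bar end at (705,137), just short of the ear at (718,137), but the scene view shows no clear pop. I'll push a little farther.

arm_command([
  [[0, 0, 0], [0, -0.02, 0], -1],
  [[0, 0, 0], [0, -0.02, 0], -1],
  [[0, 0, 0], [0, 0, 0], -1],
  [[0, 0, 0], [0, 0, 0], -1],
  [[0, 0, 0], [0, 0, 0], -1],
])

```text
t: 7.9
ee_pos: [0.5416, 0.0715, 0.0974]
eef_rot: [2.1, 2.328, 0.011]
contact_force: [8.1, 0.3, -4.7]
gripper_width: 0.0132
grasp_force: 58.4
```

```bash
python3 - <<'E'
from h import *
s,c,im=snap("scene","s5"); print(s["ee_pos"],s["contact_force"],s["torque"])
for n in("s3","s4","s5"):
    im=cv2.imread(f"pics/{n}.png")[:,:,::-1].copy()
    for r in rects(im,(105,130,40),(128,255,255),60):
        if r[0][0]<400: print(n,np.round(r[0],1),np.round(r[1],1))
E
```

```text
[0.5416 0.0715 0.0974] [ 8.1097  0.3212 -4.7378] [ 0.2708 -1.7425  0.014 ]
s3 [349.1 225.7] [17.7 13.9]
s3 [317.5 214.3] [16.5 13.3]
s3 [258.7 192.6] [16.2 12.8]
s3 [148.1  37.3] [31.1 62. ]
s4 [349.5 222.6] [17.6 14.5]
s4 [317.7 214.4] [16.8 13. ]
s4 [258.5 192.5] [15.8 12.8]
s4 [148.   37.5] [31.1 61.4]
s5 [349.7 222.1] [17.7 14.2]
s5 [317.4 214.2] [16.2 13.4]
s5 [258.7 192.5] [16.8 12.6]
s5 [148.2  37.3] [31.1 61.9]
```

arm_command([
  [[0, 0, 0], [0, 0.04, 0], -1],
  [[0, 0, 0], [0, 0.05, 0], -1],
  [[0, 0, 0], [0, 0.05, 0], -1],
  [[0, 0, 0], [0, 0, 0], -1],
  [[0, 0, 0], [0, 0, -0.1], -1],
  [[0, 0, 0], [0, 0, -0.15], -1],
  [[0, 0, 0], [0, 0, -0.15], -1],
  [[0, 0, 0], [0, 0, -0.1], -1],
  [[0, 0, 0], [0, 0, 0], -1],
  [[0, 0, 0], [0, 0, 0], -1],
])

```text
t: 8.95
ee_pos: [0.5564, 0.0732, 0.1706]
eef_rot: [-2.103, -2.332, 0.002]
contact_force: [0.1, 0.7, -0.6]
gripper_width: 0.0132
grasp_force: 59.5
```

```bash
python3 - <<'E'
from h import *
s,c,im=snap("scene","s6"); s,c2,im2=snap("wrist","w6"); print(s["ee_pos"],s["contact_force"],R.from_rotvec(s["eef_rot"]).as_matrix()[:,:2])
for r in rects(im,(105,130,40),(128,255,255),60):
    if 200<r[0][0]<400: print(np.round(r[0],1),np.round(r[1],1))
f=200/np.tan(np.radians(c["vertical_fov"])/2)
def proj(p):
    q=R.from_rotvec(c["orientation"]).inv().apply(np.array(p)-c["origin"]); return c["cx"]-f*q[0]/q[2],c["cy"]+f*q[1]/q[2]
print([proj([.6079,.08,z]) for z in(.072,.086)])
cv2.imwrite("pics/c6.png",np.hstack([cv2.resize(im[150:250,310:410],(400,400),interpolation=cv2.INTER_CUBIC),cv2.resize(im2[100:400,200:500],(400,400))])[:,:,::-1])
E
```

```text
[0.5562 0.0732 0.17  ] [-0.9062 -0.1422 -1.6904] [[-0.1029  0.9947]
 [ 0.9947  0.1029]
 [ 0.0001 -0.0031]]
[349.8 222.1] [17.3 14.5]
[317.6 214. ] [16.2 13.5]
[258.7 192.6] [16.2 12.8]
[(np.float64(349.9972447484812), np.float64(225.72198522225227)), (np.float64(350.4801851913098), np.float64(221.71878098948446))]
```

View pics/c6.png

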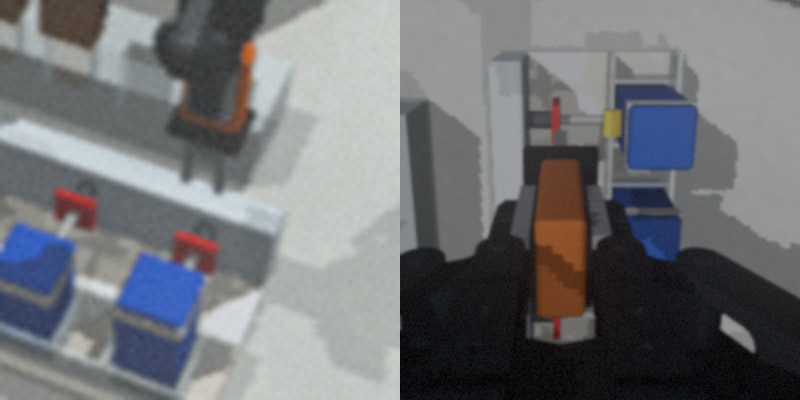

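Cartridge 4 has popped up and bar 4 has sprung back under its ear. Next is bay 3.

arm_command([
  [[0, 0, 0], [-0.2335, 0.0285, 0], -1],
  [[0, 0, 0], [-0.2335, 0.0285, 0], -1],
  [[0, 0, 0], [0, 0, 0], -1],
  [[0, 0, 0], [0, 0, 0.12], -1],
  [[0, 0, 0], [0, 0, 0.12], -1],
  [[0, 0, 0], [0, 0, 0.1], -1],
  [[0, 0, 0], [0, 0, 0.08], -1],
  [[0, 0, 0], [0, 0, 0.073], -1],
  [[0, 0, 0], [0, 0, 0], -1],
  [[0, 0, 0], [0, 0, 0], -1],
])

```text
t: 10.05
ee_pos: [0.5736, 0.0047, 0.097]
eef_rot: [-2.104, -2.333, 0.0]
contact_force: [-0.5, -0.1, -1.1]
gripper_width: 0.0132
grasp_force: 59.5
```

arm_command([
  [[0, 0, 0], [0, -0.038, 0], -1],
  [[0, 0, 0], [0, -0.038, 0], -1],
  [[0, 0, 0], [0, -0.038, 0], -1],
  [[0, 0, 0], [0, -0.038, 0], -1],
  [[0, 0, 0], [0, -0.038, 0], -1],
  [[0, 0, 0], [0, 0, 0], -1],
  [[0, 0, 0], [0, 0, 0], -1],
  [[0, 0, 0], [0, 0, 0], -1],
])

```text
t: 10.85
ee_pos: [0.5497, 0.0017, 0.0987]
eef_rot: [2.1, 2.327, 0.011]
contact_force: [7.5, 2.5, -3.7]
gripper_width: 0.0134
grasp_force: 58.7
```

arm_command([
  [[0, 0, 0], [0, 0.04, 0], -1],
  [[0, 0, 0], [0, 0.05, 0], -1],
  [[0, 0, 0], [0, 0.05, 0], -1],
  [[0, 0, 0], [0, 0, 0], -1],
  [[0, 0, 0], [0, 0, -0.1], -1],
  [[0, 0, 0], [0, 0, -0.15], -1],
  [[0, 0, 0], [0, 0, -0.15], -1],
  [[0, 0, 0], [0, 0, -0.1], -1],
  [[0, 0, 0], [0, 0, 0], -1],
  [[0, 0, 0], [0, 0, 0], -1],
])

```text
t: 11.85
ee_pos: [0.5647, 0.0037, 0.1717]
eef_rot: [-2.103, -2.332, 0.002]
contact_force: [-0.3, -0.9, -1.7]
gripper_width: 0.0129
grasp_force: 59.7
```

```bash
python3 - <<'E'
from h import *
s,c,im=snap("scene","s7"); print(s["ee_pos"],s["contact_force"],R.from_rotvec(s["eef_rot"]).as_matrix()[:,:2])
for r in rects(im,(105,130,40),(128,255,255),60):
    if 200<r[0][0]<400: print(np.round(r[0],1),np.round(r[1],1))
E
```

```text
[0.5647 0.0037 0.1717] [-0.2714 -0.8596 -1.6675] [[-0.1029  0.9947]
 [ 0.9947  0.1029]
 [ 0.0002 -0.0019]]
[349.9 222.3] [17.1 14.7]
[317.8 210.3] [17.1 14.3]
[258.7 192.6] [16.2 12.8]
```

arm_command([
  [[0, 0, 0], [-0.233, 0.0135, 0], -1],
  [[0, 0, 0], [-0.233, 0.0135, 0], -1],
  [[0, 0, 0], [-0.233, 0.0135, 0], -1],
  [[0, 0, 0], [-0.233, 0.0135, 0], -1],
  [[0, 0, 0], [0, 0, 0], -1],
  [[0, 0, 0], [0, 0, 0.12], -1],
  [[0, 0, 0], [0, 0, 0.12], -1],
  [[0, 0, 0], [0, 0, 0], -1],
  [[0, 0, 0], [0, 0, 0], -1],
])

```text
t: 12.8
ee_pos: [0.5875, -0.1338, 0.135]
eef_rot: [-2.102, -2.331, 0.002]
contact_force: [-0.6, -0.5, -0.3]
gripper_width: 0.0134
grasp_force: 59.6
```

```bash
python3 - <<'E'
from h import *
s,c,im=snap("scene","s8"); s,c2,im2=snap("wrist","w8"); print(s["ee_pos"],s["contact_force"])
cv2.imwrite("pics/c8.png",np.hstack([cv2.resize(im[130:230,220:320],(400,400),interpolation=cv2.INTER_CUBIC),cv2.resize(im2[150:350,220:420],(400,400))])[:,:,::-1])
E
```

```text
[ 0.5884 -0.134   0.136 ] [-0.1054  0.1832 -1.2985]
```

View pics/c8.png

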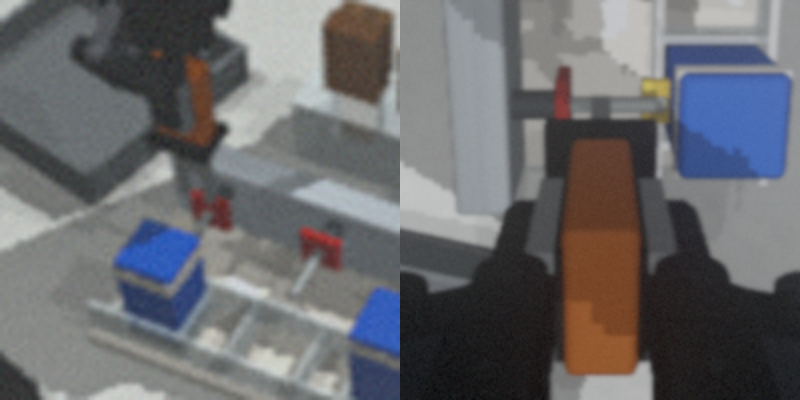

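The tines line up with bar 1's rod just as they did for bay 4, so I'll lower and push.

arm_command([
  [[0, 0, 0], [0, -0.006, 0.1], -1],
  [[0, 0, 0], [0, 0, 0.09], -1],
  [[0, 0, 0], [0, 0, 0.07], -1],
  [[0, 0, 0], [0, 0, 0], -1],
  [[0, 0, 0], [0, 0, 0], -1],
])

```text
t: 13.4
ee_pos: [0.5877, -0.1345, 0.0969]
eef_rot: [-2.104, -2.333, 0.0]
contact_force: [-0.4, 0.5, -0.2]
gripper_width: 0.0138
grasp_force: 59.6
```

arm_command([
  [[0, 0, 0], [0, -0.038, 0], -1],
  [[0, 0, 0], [0, -0.038, 0], -1],
  [[0, 0, 0], [0, -0.038, 0], -1],
  [[0, 0, 0], [0, -0.038, 0], -1],
  [[0, 0, 0], [0, -0.038, 0], -1],
  [[0, 0, 0], [0, 0, 0], -1],
  [[0, 0, 0], [0, 0, 0], -1],
  [[0, 0, 0], [0, 0, 0], -1],
])

```text
t: 14.2
ee_pos: [0.5633, -0.1377, 0.0984]
eef_rot: [2.1, 2.327, 0.009]
contact_force: [7.7, 1.2, -4.8]
gripper_width: 0.0132
grasp_force: 59.0
```

arm_command([
  [[0, 0, 0], [0, 0.04, 0], -1],
  [[0, 0, 0], [0, 0.05, 0], -1],
  [[0, 0, 0], [0, 0.05, 0], -1],
  [[0, 0, 0], [0, 0, 0], -1],
  [[0, 0, 0], [0, 0, -0.1], -1],
  [[0, 0, 0], [0, 0, -0.15], -1],
  [[0, 0, 0], [0, 0, -0.15], -1],
  [[0, 0, 0], [0, 0, -0.1], -1],
  [[0, 0, 0], [0, 0, 0], -1],
  [[0, 0, 0], [0, 0, 0], -1],
])

```text
t: 15.2
ee_pos: [0.5789, -0.1353, 0.1718]
eef_rot: [-2.103, -2.332, 0.002]
contact_force: [0.1, 0.1, -0.2]
gripper_width: 0.0134
grasp_force: 59.8
```

```bash
python3 - <<'E'
from h import *
s,c,im=snap("scene","s9"); s,c2,im2=snap("wrist","w9"); print(s["ee_pos"],s["contact_force"],R.from_rotvec(s["eef_rot"]).as_matrix())
for r in rects(im,(105,130,40),(128,255,255),60):
    if 200<r[0][0]<400: print(np.round(r[0],1),np.round(r[1],1))
E
```

```text
[ 0.5787 -0.1351  0.1711] [-1.1897  0.5104 -1.1179] [[-0.1029  0.9947 -0.0028]
 [ 0.9947  0.1029  0.0006]
 [ 0.0009 -0.0027 -1.    ]]
[349.8 222.1] [17.3 14.5]
[317.8 210.3] [17.1 14.3]
[266.  201.2] [ 6.9 16.9]
[257.8 188.4] [16.1 14.3]
```

All three cartridges are up. Now the fork goes back to its slot.

arm_command([
  [[0, 0, 0], [0.205, -0.138, 0], -1],
  [[0, 0, 0], [0.205, -0.138, 0], -1],
  [[0, 0, 0], [0.205, -0.138, 0], -1],
  [[0, 0, 0], [0.205, -0.138, 0], -1],
  [[0, 0, 0], [0.205, -0.138, 0], -1],
  [[0, 0, 0], [0.205, -0.138, 0], -1],
  [[0, 0, 0], [0, 0, 0], -1],
  [[0, 0, 0], [0, 0, 0], -1],
  [[0, 0, 0], [0, 0, 0.1], -1],
  [[0, 0, 0], [0, 0, 0.1], -1],
  [[0, 0, 0], [0, 0, 0.06], -1],
  [[0, 0, 0], [0, 0, 0], -1],
  [[0, 0, 0], [0, 0, 0], -1],
])

```text
t: 16.6
ee_pos: [0.4382, 0.0349, 0.133]
eef_rot: [-2.105, -2.332, 0.001]
contact_force: [0.3, -0.3, -0.1]
gripper_width: 0.0134
grasp_force: 59.8
```

```bash
python3 - <<'E'
from h import *
s,c,im=snap("scene","s10"); s,c2,im2=snap("wrist","w10"); print(s["ee_pos"],s["contact_force"],R.from_rotvec(s["eef_rot"]).as_matrix())
cv2.imwrite("pics/c10.png",np.hstack([cv2.resize(im[120:220,320:420],(400,400),interpolation=cv2.INTER_CUBIC),cv2.resize(im2[100:400,170:470],(400,400))])[:,:,::-1])
E
```

```text
[0.4385 0.035  0.1334] [ 0.5247 -0.3837 -0.9063] [[-0.1024  0.9947  0.0005]
 [ 0.9947  0.1024 -0.0001]
 [-0.0001  0.0005 -1.    ]]
```

View pics/c10.png

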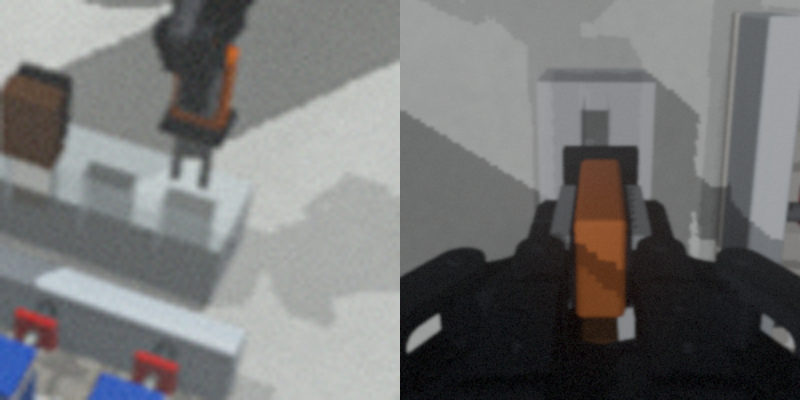

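The fork sits over its slot, about 2 mm to +x of centre, so I'll correct that and insert it.

arm_command([
  [[0, 0, 0], [0.005, -0.015, 0], -1],
  [[0, 0, 0], [0, 0, 0], -1],
  [[0, 0, 0], [0, 0, 0.1], -1],
  [[0, 0, 0], [0, 0, 0.1], -1],
  [[0, 0, 0], [0, 0, 0.1], -1],
  [[0, 0, 0], [0, 0, 0.07], -1],
  [[0, 0, 0], [0, 0, 0], -1],
  [[0, 0, 0], [0, 0, 0], -1],
])

```text
t: 17.5
ee_pos: [0.4355, 0.0359, 0.0778]
eef_rot: [-2.104, -2.333, 0.0]
contact_force: [-0.0, 1.3, -0.4]
gripper_width: 0.0135
grasp_force: 59.8
```

arm_command([
  [[0, 0, 0], [0, 0, 0.02], -1],
  [[0, 0, 0], [0, 0, 0.02], -1],
  [[0, 0, 0], [0, 0, 0.02], -1],
  [[0, 0, 0], [0, 0, 0], -1],
  [[0, 0, 0], [0, 0, 0], -1],
])

```text
t: 18.0
ee_pos: [0.4358, 0.0359, 0.069]
eef_rot: [2.104, 2.333, 0.001]
contact_force: [-0.7, -0.3, 3.6]
gripper_width: 0.0136
grasp_force: 60.2
```

arm_command([
  [[0, 0, 0], [0, 0, 0], 1],
  [[0, 0, 0], [0, 0, 0], 1],
  [[0, 0, 0], [0, 0, 0], 1],
  [[0, 0, 0], [0, 0, 0], 1],
  [[0, 0, 0], [0, 0, 0], 1],
  [[0, 0, 0], [0, 0, -0.2], 1],
  [[0, 0, 0], [0, 0, -0.25], 1],
  [[0, 0, 0], [0, 0, -0.25], 1],
  [[0, 0, 0], [0, 0, -0.25], 1],
  [[0, 0, 0], [0, 0, -0.25], 1],
  [[0, 0, 0], [0, 0, -0.2], 1],
  [[0, 0, 0], [0, 0, 0], 1],
  [[0, 0, 0], [0, 0, 0], 1],
])

```text
t: 19.3
ee_pos: [0.4355, 0.0359, 0.2791]
eef_rot: [2.103, 2.332, 0.002]
contact_force: [-0.5, -0.1, -0.4]
gripper_width: 0.0856
grasp_force: 0.0
```

```bash
python3 - <<'E'
from h import *
s,c2,im2=snap("wrist","w11"); print(s["ee_pos"],s["contact_force"],s["gripper_width"],R.from_rotvec(s["eef_rot"]).as_matrix())
for r in rects(im2,(9,105,100),(18,255,255),40): print("fork",r,plane(c2,[r[0]],.106))
for r in rects(im2,(100,120,40),(128,255,255),150): print("cart",np.round(r[0]),np.round(r[1]),plane(c2,[r[0]],.086))
s,c,im=snap("scene","s11");s,c,im=snap("top","t11")
for n,col in(("blue",((95,90,40),(128,255,255))),("dark",((0,0,0),(180,80,75)))):
    for r in rects(im,*col):
        p=plane(c,[r[0]],.03 if r[1][0]>40 else .086)[0]
        if .35<p[0]<.7 and abs(p[1])<.42 : print(n,np.round(r[0],1),np.round(r[1]),round(r[2]),p)
E
```

```text
[0.4355 0.0359 0.2791] [-0.5042 -0.1481 -0.3853] 0.0855795797840225 [[-0.103   0.9947  0.0016]
 [ 0.9947  0.103  -0.    ]
 [-0.0002  0.0015 -1.    ]]
fork ((321.5, 264.5), (19.0, 13.0), 90.0) [[ 0.4462 -0.055   0.106 ]]
fork ((320.0, 172.5), (14.0, 35.0), 0.0) [[0.4348 0.0407 0.106 ]]
cart [488. 214.] [30. 35.] [[0.6143 0.0106 0.086 ]]
cart [472. 195.] [16. 34.] [[0.5935 0.0292 0.086 ]]
cart [498. 147.] [34. 37.] [[0.6076 0.0803 0.086 ]]
blue [214.8 243.4] [58. 59.] 81 [0.5053 0.2872 0.03  ]
blue [296.4 198. ] [16. 15.] 82 [0.6071 0.0777 0.086 ]
blue [324.9 193.9] [16. 15.] 84 [0.6149 0.0096 0.086 ]
blue [382.5 186.3] [15. 17.] 81 [ 0.6289 -0.1277  0.086 ]
dark [358.8 271.1] [ 4. 13.] 81 [ 0.4309 -0.0649  0.086 ]
dark [444.1 238.7] [63. 57.] 6 [ 0.5012 -0.2797  0.03  ]
```

View pics/w11.png

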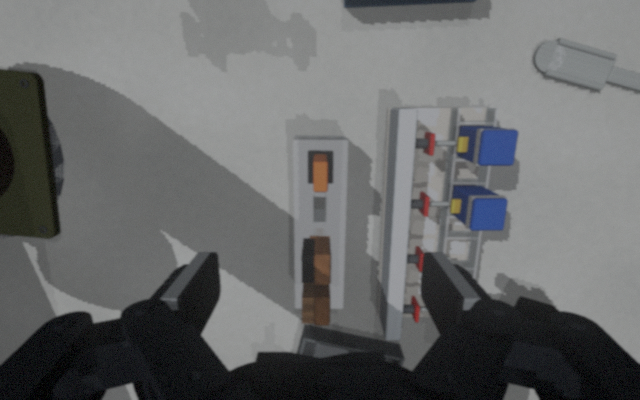

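The fork stands upright in its slot at (320,172), and the freed cartridges show at (498,147) and (488,210). Next I'll turn a quarter turn and move above cartridge 4.

arm_command([
  [[0, 0, 0.0455], [0, 0, 0], 0.3],
  [[0, 0, 0.0455], [0, 0, 0], 0.3],
  [[0, 0, 0.0455], [0, 0, 0], 0.3],
  [[0, 0, 0.0455], [0, 0, 0], 0.3],
  [[0, 0, 0.0455], [0, 0, 0], 0.3],
  [[0, 0, 0.0455], [0, 0, 0], 0.3],
  [[0, 0, 0.0455], [0, 0, 0], 0.3],
  [[0, 0, 0.0455], [0, 0, 0], 0.3],
  [[0, 0, 0.0455], [0, 0, 0], 0.3],
  [[0, 0, 0.0455], [0, 0, 0], 0.3],
  [[0, 0, 0.045], [0, 0, 0], 0.3],
  [[0, 0, 0], [0.2346, -0.0346, 0.1], 0.3],
  [[0, 0, 0], [0.2346, -0.0346, 0.1], 0.3],
  [[0, 0, 0], [0.2346, -0.0346, 0.1], 0.3],
  [[0, 0, 0], [0.2346, -0.0346, 0.1], 0.3],
  [[0, 0, 0], [0.2346, -0.0346, 0.1], 0.3],
  [[0, 0, 0], [0, 0, 0.2], 0.3],
  [[0, 0, 0], [0, 0, 0], 0.3],
  [[0, 0, 0], [0, 0, 0], 0.3],
  [[0, 0, 0], [0, 0, 0], 0.3],
])

```text
t: 21.45
ee_pos: [0.6075, 0.0797, 0.1744]
eef_rot: [3.137, 0.162, 0.0]
contact_force: [0.6, -0.1, -0.3]
gripper_width: 0.0554
grasp_force: 0.0
```

```bash
cat > f.py <<'E'
from h import *
F=[]
for i in range(6): manip.camera("wrist"); F.append(manip.read_state()["contact_force"])
s=manip.read_state(); F=np.array(F)
print("F mean",F.mean(0),"std",F.std(0),"ee",s["ee_pos"],"w",s["gripper_width"])
print(R.from_rotvec(s["eef_rot"]).as_matrix()[:,:2].T,s["qpos"])
E
python3 f.py
```

```text
F mean [ 0.153   0.255  -0.0056] std [0.5949 0.4312 0.696 ] ee [0.6079 0.0797 0.1749] w 0.0556440138825347
[[ 0.9947  0.1028  0.0019]
 [ 0.1028 -0.9947  0.0001]] [0.0615 0.4035 1.5039 0.     1.2323 1.5293]
```

```bash
cat > f.py <<'E'
from h import *
F=[];E=[]
for i in range(10):
    manip.camera("wrist"); s=manip.read_state(); F.append(s["contact_force"]); E.append(s["effort"])
F=np.array(F);E=np.array(E)
print("F mean",F.mean(0),"std",F.std(0),"ee",s["ee_pos"],"w",s["gripper_width"],s["grasp_force"])
print("effort",E.mean(0),"std",E.std(0),s["qpos"])
E
python3 f.py
```

```text
F mean [-0.0456 -0.0597  0.3165] std [0.4715 0.3755 0.6534] ee [0.6078 0.0798 0.1736] w 0.055818728536173624 0.0
effort [ -0.0042 -50.6568 -23.8272  -0.0002  -0.001   -0.    ] std [0.0017 0.0382 0.0207 0.0001 0.0038 0.    ] [0.0617 0.4054 1.5043 0.     1.232  1.5293]
```

arm_command([
  [[0, 0, 0], [0, 0, 0.2], 0.3],
  [[0, 0, 0], [0, 0, 0.2], 0.3],
  [[0, 0, 0], [0, 0, 0.2], 0.3],
  [[0, 0, 0], [0, 0, 0.13], 0.3],
  [[0, 0, 0], [0, 0, 0.1], 0.3],
  [[0, 0, 0], [0, 0, 0], 0.3],
  [[0, 0, 0], [0, 0, 0], -1],
  [[0, 0, 0], [0, 0, 0], -1],
  [[0, 0, 0], [0, 0, 0], -1],
  [[0, 0, 0], [0, 0, 0], -1],
  [[0, 0, 0], [0, 0, 0], -1],
])

```text
t: 23.35
ee_pos: [0.6081, 0.0799, 0.0498]
eef_rot: [-3.137, -0.162, -0.002]
contact_force: [0.3, -0.6, 0.6]
gripper_width: 0.0354
grasp_force: 60.7
```

Gripped at 35.4 mm. I'll lift straight back to the same height and weigh it.

arm_command([
  [[0, 0, 0], [0, 0, -0.1], -1],
  [[0, 0, 0], [0, 0, -0.13], -1],
  [[0, 0, 0], [0, 0, -0.2], -1],
  [[0, 0, 0], [0, 0, -0.2], -1],
  [[0, 0, 0], [0, 0, -0.2], -1],
  [[0, 0, 0], [0, 0, 0], -1],
  [[0, 0, 0], [0, 0, 0], -1],
  [[0, 0, 0], [0, 0, 0], -1],
  [[0, 0, 0], [0, 0, 0], -1],
  [[0, 0, 0], [0, 0, 0], -1],
])

```text
t: 24.35
ee_pos: [0.6069, 0.0798, 0.1721]
eef_rot: [3.137, 0.162, -0.005]
contact_force: [0.9, 0.3, -1.5]
gripper_width: 0.0356
grasp_force: 60.7
```

```bash
python3 f.py
```

```text
F mean [-0.1763 -0.0227 -1.1359] std [0.4327 0.4473 0.5983] ee [0.6078 0.0798 0.1737] w 0.035456121399078486 60.697903633117676
effort [  0.0005 -51.3173 -24.1881   0.       0.0086   0.    ] std [0.0029 0.061  0.0373 0.0001 0.0079 0.    ] [ 0.0617  0.4052  1.5042 -0.      1.232   1.5293]
```

Joint 2 effort rises by 0.66 N m at a reach of 0.613 m, which gives about 110 g, so cartridge 4 is light and goes in the tray. I'll carry it there and check the tray again with the top camera.

arm_command([
  [[0, 0, 0], [-0.0862, 0.236, 0], -1],
  [[0, 0, 0], [-0.0862, 0.236, 0], -1],
  [[0, 0, 0], [-0.0862, 0.236, 0], -1],
  [[0, 0, 0], [-0.0862, 0.236, 0], -1],
  [[0, 0, 0], [-0.0862, 0.236, 0], -1],
  [[0, 0, 0], [-0.0862, 0.236, 0], -1],
  [[0, 0, 0], [-0.0862, 0.236, 0], -1],
  [[0, 0, 0], [-0.0862, 0.236, 0], -1],
  [[0, 0, 0], [-0.0862, 0.236, 0], -1],
  [[0, 0, 0], [0, 0, 0], -1],
  [[0, 0, 0], [0, 0, 0], -1],
])

```text
t: 25.95
ee_pos: [0.5245, -0.2499, 0.1737]
eef_rot: [-3.137, -0.158, -0.0]
contact_force: [0.1, 0.6, -1.5]
gripper_width: 0.0353
grasp_force: 60.8
```

```bash
python3 - <<'E'
from h import *
s,c,im=snap("wrist","w12"); s,c2,im2=snap("top","t12"); s3,c3,im3=snap("scene","s12");print(s["ee_pos"],R.from_rotvec(s["eef_rot"]).as_matrix()[:,:2].T)
for r in rects(im2,(95,90,40),(128,255,255),200): print("dish",r,plane(c2,[r[0]],.03))
cv2.imwrite("pics/c12.png",np.vstack([np.hstack([cv2.resize(im2[180:300,380:500],(320,300)),cv2.resize(im3[110:230,150:310],(400,300))]),cv2.resize(im,(720,300))])[:,:,::-1])
E
```

```text
[ 0.5247 -0.2489  0.1737] [[ 0.9948  0.102   0.0001]
 [ 0.102  -0.9948 -0.0008]]
dish ((214.81082153320312, 243.3648681640625), (57.53964614868164, 59.34803771972656), 80.53767395019531) [[0.5053 0.2872 0.03  ]]
dish ((382.47991943359375, 186.36000061035156), (15.839193344116211, 16.687721252441406), 81.8698959350586) [[ 0.6353 -0.1334  0.03  ]]
```

View pics/c12.png

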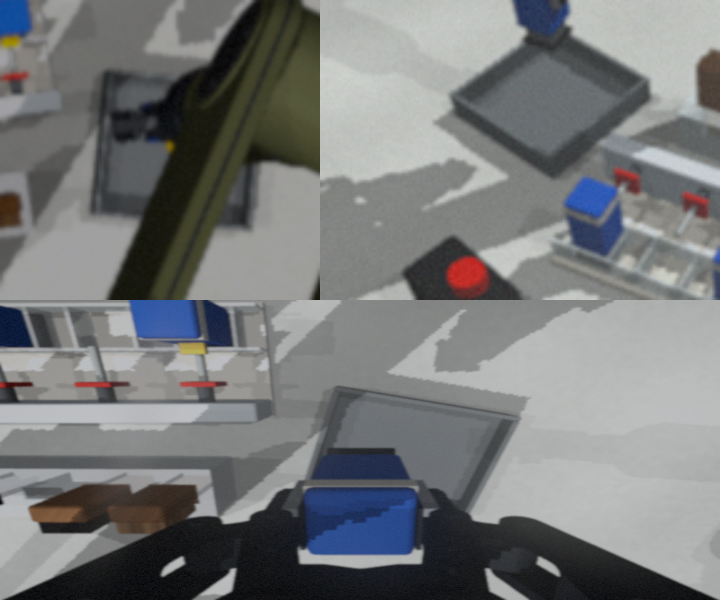

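The wrist view shows the tray's far corners at source pixels (300,116) and (460,155). I'll compute the tray's centre and yaw from them.

```bash
python3 - <<'E'
from h import *
c=manip.get_calibration("wrist")
p=plane(c,[[300.4,116],[459.6,154.7]],.03)[:,:2]; d=p[1]-p[0]; L=np.linalg.norm(d); u=d/L   # u = tray -y
x=np.array([-u[1],u[0]]); m=p.mean(0)
print(p,"len",L,"tray x",x,"centre",m-x*.0725,"yaw",np.degrees(np.arctan2(x[1],x[0])))
E
```

```text
[[ 0.5799 -0.2249]
 [ 0.5621 -0.3623]] len 0.13850851417507107 tray x [ 0.9917 -0.1287] centre [ 0.4991 -0.2843] yaw -7.3928233106781684
```

arm_command([
  [[0, 0, 0], [0.02, 0.083, 0], -1],
  [[0, 0, 0], [0, 0, 0.2], -1],
  [[0, 0, 0], [0, 0, 0.2], -1],
  [[0, 0, 0], [0, 0, 0.2], -1],
  [[0, 0, 0], [0, 0, 0.12], -1],
  [[0, 0, 0], [0, 0, 0.06], -1],
  [[0, 0, 0], [0, 0, 0.05], -1],
  [[0, 0, 0], [0, 0, 0], -1],
  [[0, 0, 0], [0, 0, 0], -1],
])

```text
t: 27.0
ee_pos: [0.5299, -0.2615, 0.0499]
eef_rot: [3.136, 0.162, 0.002]
contact_force: [0.5, -0.1, -1.0]
gripper_width: 0.0353
grasp_force: 60.8
```

arm_command([
  [[0, 0, 0], [0, 0, 0.013], -1],
  [[0, 0, 0], [0, 0, 0.007], -1],
  [[0, 0, 0], [0, 0, 0], -1],
])

```text
t: 27.3
ee_pos: [0.5296, -0.2614, 0.0468]
eef_rot: [3.137, 0.162, 0.002]
contact_force: [0.0, -0.4, 0.3]
gripper_width: 0.0354
grasp_force: 61.1
```

arm_command([
  [[0, 0, 0], [0, 0, 0], 0.1],
  [[0, 0, 0], [0, 0, 0], 0.3],
  [[0, 0, 0], [0, 0, 0], 0.3],
  [[0, 0, 0], [0, 0, 0], 0.3],
  [[0, 0, 0], [0, 0, -0.1], 0.3],
  [[0, 0, 0], [0, 0, -0.2], 0.3],
  [[0, 0, 0], [0, 0, -0.2], 0.3],
  [[0, 0, 0], [0, 0, -0.2], 0.3],
  [[0, 0, 0], [0, 0, -0.15], 0.3],
  [[0, 0, 0], [0, 0, 0], 0.3],
])

```text
t: 28.3
ee_pos: [0.5313, -0.2624, 0.1775]
eef_rot: [3.133, 0.162, 0.01]
contact_force: [1.0, 0.6, -0.4]
gripper_width: 0.0557
grasp_force: 0.0
```

arm_command([
  [[0, 0, 0], [0.15, -0.163, 0], 0.3],
  [[0, 0, 0], [0.15, -0.163, 0], 0.3],
  [[0, 0, 0], [0.15, -0.163, 0], 0.3],
  [[0, 0, 0], [0.15, -0.163, 0], 0.3],
  [[0, 0, 0], [0.15, -0.163, 0], 0.3],
  [[0, 0, 0], [0, 0, 0], 0.3],
  [[0, 0, 0], [0, 0, 0], 0.3],
  [[0, 0, 0], [0, 0, 0], 0.3],
  [[0, 0, 0], [0, 0, 0], 0.3],
  [[0, 0, 0], [0, 0, 0], 0.3],
])

```text
t: 29.3
ee_pos: [0.6278, -0.1289, 0.1736]
eef_rot: [3.137, 0.16, -0.001]
contact_force: [-0.6, 0.5, 0.4]
gripper_width: 0.0557
grasp_force: 0.0
```

```bash
python3 f.py; python3 - <<'E'
from h import *
s,c,im=snap("scene","s13"); s,c2,im2=snap("wrist","w13"); print(R.from_rotvec(s["eef_rot"]).as_matrix()[:,:2].T)
cv2.imwrite("pics/c13.png",np.hstack([cv2.resize(im[110:230,150:310],(400,300)),cv2.resize(im2,(400,300))])[:,:,::-1])
E
```

```text
F mean [-0.0415 -0.1766  0.1367] std [0.3094 0.4333 0.4764] ee [ 0.6284 -0.1279  0.1737] w 0.05547865434196007 0.0
effort [ -0.0335 -53.2629 -24.202   -0.0026   0.0017  -0.0005] std [0.0484 0.0588 0.0237 0.0027 0.0012 0.0004] [-0.2667  0.4424  1.4397  0.      1.2594  1.2009]
[[ 0.9947  0.103   0.0001]
 [ 0.103  -0.9947  0.    ]]
```

View pics/c13.png

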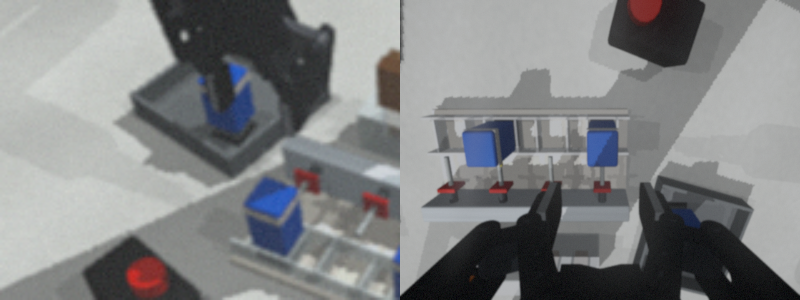

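The first cartridge stands in the tray. The gripper is over the bay 1 cartridge, so I'll grasp it, lift it and weigh it.

arm_command([
  [[0, 0, 0], [0.007, 0.003, 0.2], 0.3],
  [[0, 0, 0], [0, 0, 0.2], 0.3],
  [[0, 0, 0], [0, 0, 0.2], 0.3],
  [[0, 0, 0], [0, 0, 0.13], 0.3],
  [[0, 0, 0], [0, 0, 0.1], 0.3],
  [[0, 0, 0], [0, 0, 0], 0.3],
  [[0, 0, 0], [0, 0, 0], -1],
  [[0, 0, 0], [0, 0, 0], -1],
  [[0, 0, 0], [0, 0, 0], -1],
  [[0, 0, 0], [0, 0, 0], -1],
  [[0, 0, 0], [0, 0, 0], -1],
])

```text
t: 31.0
ee_pos: [0.6298, -0.1284, 0.0499]
eef_rot: [3.137, 0.162, 0.002]
contact_force: [-0.6, -0.7, -0.0]
gripper_width: 0.0352
grasp_force: 61.5
```

arm_command([
  [[0, 0, 0], [0, 0, -0.1], -1],
  [[0, 0, 0], [0, 0, -0.13], -1],
  [[0, 0, 0], [0, 0, -0.2], -1],
  [[0, 0, 0], [0, 0, -0.2], -1],
  [[0, 0, 0], [-0.007, -0.003, -0.2], -1],
  [[0, 0, 0], [0, 0, 0], -1],
  [[0, 0, 0], [0, 0, 0], -1],
  [[0, 0, 0], [0, 0, 0], -1],
  [[0, 0, 0], [0, 0, 0], -1],
  [[0, 0, 0], [0, 0, 0], -1],
])

```text
t: 32.0
ee_pos: [0.6275, -0.1277, 0.172]
eef_rot: [-3.136, -0.162, 0.005]
contact_force: [0.3, -0.3, -3.0]
gripper_width: 0.0353
grasp_force: 61.6
```

```bash
python3 f.py
```

```text
F mean [ 0.0384 -0.1201 -2.0505] std [0.2926 0.5571 0.5366] ee [ 0.6284 -0.128   0.1737] w 0.03525906800170371 61.60409688949585
effort [  0.0008 -54.5248 -24.8814   0.0002   0.0083  -0.    ] std [0.0032 0.0627 0.0387 0.0002 0.0086 0.    ] [-0.2668  0.4424  1.4397 -0.      1.2594  1.2009]
```

The weight is about 200 g, so this one is heavy and goes in the dish.

arm_command([
  [[0, 0, 0], [-0.032, -0.27, 0], -1],
  [[0, 0, 0], [-0.032, -0.27, 0], -1],
  [[0, 0, 0], [-0.032, -0.27, 0], -1],
  [[0, 0, 0], [-0.032, -0.27, 0], -1],
  [[0, 0, 0], [-0.032, -0.27, 0], -1],
  [[0, 0, 0], [-0.032, -0.27, 0], -1],
  [[0, 0, 0], [-0.032, -0.27, 0], -1],
  [[0, 0, 0], [-0.032, -0.27, 0], -1],
  [[0, 0, 0], [-0.032, -0.27, 0], -1],
  [[0, 0, 0], [-0.032, -0.27, 0], -1],
  [[0, 0, 0], [-0.032, -0.27, 0], -1],
  [[0, 0, 0], [0, 0, 0], -1],
  [[0, 0, 0], [0, 0, 0], -1],
])

```text
t: 33.8
ee_pos: [0.5296, 0.3108, 0.1737]
eef_rot: [3.137, 0.166, 0.0]
contact_force: [-0.1, -0.6, -1.9]
gripper_width: 0.0354
grasp_force: 61.8
```

```bash
python3 - <<'E'
from h import *
s,c,im=snap("wrist","w14"); print(s["ee_pos"],R.from_rotvec(s["eef_rot"]).as_matrix()[:,:2].T)
s3,c3,im3=snap("scene","s14");s2,c2,im2=snap("top","t14")
b=cv2.imread("pics/t12.png")[:,:,::-1].copy()
for k in blobs(b,(95,90,40),(128,255,255),1000):
    print("t12 dish corners",plane(c2,cv2.boxPoints(cv2.minAreaRect(k)),.03)[:,:2].tolist())
cv2.imwrite("pics/c14.png",np.vstack([np.hstack([cv2.resize(im2[180:300,150:270],(300,300)),cv2.resize(im3[180:340,380:540],(300,300))]),im[:300,:600]])[:,:,::-1])
E
```

```text
[0.5296 0.3108 0.1737] [[ 0.9944  0.1057  0.0002]
 [ 0.1057 -0.9944  0.0004]]
t12 dish corners [[0.5660586629673513, 0.3721639586707662], [0.5862590559979325, 0.2251398704042193], [0.44517217452410524, 0.20330023327094932], [0.4250913877577709, 0.34869535124192097]]
```

View pics/c14.png

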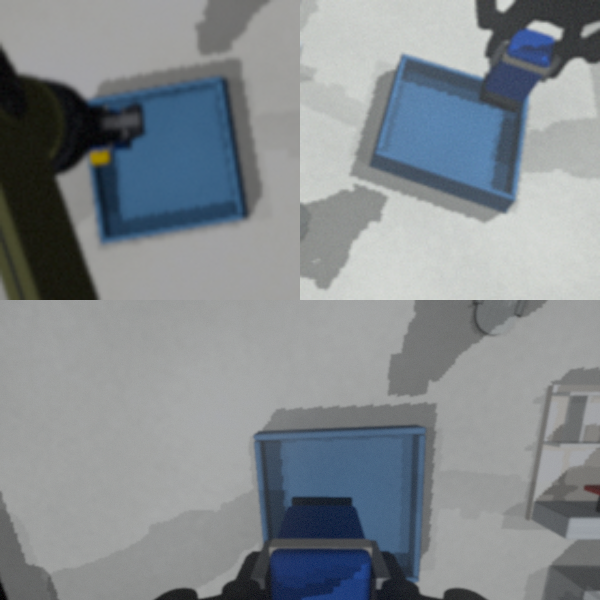

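The dish hasn't moved: its centre is still near (215,243) in the top view. I'll place this cartridge in its far-left quarter.

arm_command([
  [[0, 0, 0], [-0.005, -0.049, 0], -1],
  [[0, 0, 0], [0, 0, 0.2], -1],
  [[0, 0, 0], [0, 0, 0.2], -1],
  [[0, 0, 0], [0, 0, 0.2], -1],
  [[0, 0, 0], [0, 0, 0.12], -1],
  [[0, 0, 0], [0, 0, 0.06], -1],
  [[0, 0, 0], [0, 0, 0.05], -1],
  [[0, 0, 0], [0, 0, 0.008], -1],
  [[0, 0, 0], [0, 0, 0], -1],
  [[0, 0, 0], [0, 0, 0], -1],
])

```text
t: 34.95
ee_pos: [0.5292, 0.3174, 0.049]
eef_rot: [-3.137, -0.162, -0.003]
contact_force: [-1.1, -0.5, -2.1]
gripper_width: 0.0352
grasp_force: 61.7
```

arm_command([
  [[0, 0, 0], [0, 0, 0.01], -1],
  [[0, 0, 0], [0, 0, 0], -1],
  [[0, 0, 0], [0, 0, 0], 0.1],
  [[0, 0, 0], [0, 0, 0], 0.3],
  [[0, 0, 0], [0, 0, 0], 0.3],
  [[0, 0, 0], [0, 0, 0], 0.3],
  [[0, 0, 0], [0, 0, -0.1], 0.3],
  [[0, 0, 0], [0, 0, -0.2], 0.3],
  [[0, 0, 0], [0, 0, -0.2], 0.3],
  [[0, 0, 0], [0, 0, -0.2], 0.3],
  [[0, 0, 0], [0, 0, -0.145], 0.3],
  [[0, 0, 0], [0, 0, 0], 0.3],
  [[0, 0, 0], [0, 0, 0], 0.3],
])

```text
t: 36.25
ee_pos: [0.5284, 0.317, 0.1733]
eef_rot: [-3.137, -0.162, -0.001]
contact_force: [0.2, -0.0, -0.1]
gripper_width: 0.0556
grasp_force: 0.0
```

arm_command([
  [[0, 0, 0], [0.0404, 0.2327, 0], 0.3],
  [[0, 0, 0], [0.0404, 0.2327, 0], 0.3],
  [[0, 0, 0], [0.0404, 0.2327, 0], 0.3],
  [[0, 0, 0], [0.0404, 0.2327, 0], 0.3],
  [[0, 0, 0], [0.0404, 0.2327, 0], 0.3],
  [[0, 0, 0], [0.0404, 0.2327, 0], 0.3],
  [[0, 0, 0], [0.0404, 0.2327, 0], 0.3],
  [[0, 0, 0], [0.0404, 0.2327, 0], 0.3],
  [[0, 0, 0], [0.0404, 0.2327, 0], 0.3],
  [[0, 0, 0], [0, 0, 0], 0.3],
  [[0, 0, 0], [0, 0, 0], 0.3],
  [[0, 0, 0], [0, 0, 0], 0.3],
  [[0, 0, 0], [0, 0, 0], 0.3],
  [[0, 0, 0], [0, 0, 0], 0.3],
])

```text
t: 37.65
ee_pos: [0.6146, 0.0113, 0.173]
eef_rot: [-3.137, -0.165, 0.001]
contact_force: [0.1, -1.0, -0.2]
gripper_width: 0.0552
grasp_force: 0.0
```

```bash
python3 f.py
```

```text
F mean [-0.1366  0.0517  0.1648] std [0.5001 0.4564 0.5342] ee [0.6151 0.0101 0.1733] w 0.055452252313380294 0.0
effort [  0.0362 -50.7371 -23.7824   0.003    0.0019   0.0006] std [0.0537 0.0688 0.0277 0.0029 0.0016 0.0004] [-0.0522  0.4085  1.4999  0.      1.2331  1.4155]
```

arm_command([
  [[0, 0, 0], [0, 0, 0.2], 0.3],
  [[0, 0, 0], [0, 0, 0.2], 0.3],
  [[0, 0, 0], [0, 0, 0.2], 0.3],
  [[0, 0, 0], [0, 0, 0.13], 0.3],
  [[0, 0, 0], [0, 0, 0.1], 0.3],
  [[0, 0, 0], [0, 0, 0], 0.3],
  [[0, 0, 0], [0, 0, 0], -1],
  [[0, 0, 0], [0, 0, 0], -1],
  [[0, 0, 0], [0, 0, 0], -1],
  [[0, 0, 0], [0, 0, 0], -1],
  [[0, 0, 0], [0, 0, 0], -1],
])

```text
t: 39.25
ee_pos: [0.6155, 0.0101, 0.0494]
eef_rot: [3.137, 0.162, 0.002]
contact_force: [0.8, -1.2, 1.0]
gripper_width: 0.0357
grasp_force: 60.7
```

arm_command([
  [[0, 0, 0], [0, 0, -0.1], -1],
  [[0, 0, 0], [0, 0, -0.13], -1],
  [[0, 0, 0], [0, 0, -0.2], -1],
  [[0, 0, 0], [0, 0, -0.2], -1],
  [[0, 0, 0], [0, 0, -0.2], -1],
  [[0, 0, 0], [0, 0, 0], -1],
  [[0, 0, 0], [0, 0, 0], -1],
  [[0, 0, 0], [0, 0, 0], -1],
  [[0, 0, 0], [0, 0, 0], -1],
  [[0, 0, 0], [0, 0, 0], -1],
])

```text
t: 40.25
ee_pos: [0.6143, 0.0102, 0.1718]
eef_rot: [-3.137, -0.162, 0.004]
contact_force: [1.3, 0.5, 0.2]
gripper_width: 0.035
grasp_force: 60.6
```

```bash
python3 f.py; python3 - <<'E'
from h import *
s2,c2,im2=snap("top","t15")
for n,col in(("blue",((95,90,40),(128,255,255))),("dark",((0,0,0),(180,80,75)))):
    for r in rects(im2,*col,1000):
        p=plane(c2,[r[0]],.03)[0]
        if abs(p[1])<.42 and p[0]>.3: print(n,np.round(r[0],1),np.round(r[1]),round(r[2]),p)
E
```

```text
F mean [-0.0745  0.2995 -0.8083] std [0.4605 0.4512 0.3211] ee [0.6151 0.0101 0.1733] w 0.03504056277962152 60.62907099723816
effort [  0.0007 -51.2469 -24.0344   0.0001   0.0084   0.    ] std [0.003  0.0638 0.0315 0.0001 0.0072 0.    ] [-0.0522  0.4085  1.4999 -0.0001  1.2331  1.4154]
blue [214.8 243.4] [58. 59.] 81 [0.5053 0.2872 0.03  ]
dark [315.3  60.6] [ 68. 645.] 82 [0.9642 0.0258 0.03  ]
```

About 85 g, so this one is light and goes in the tray, diagonally opposite the first.

arm_command([
  [[0, 0, 0], [-0.1317, 0.2224, 0], -1],
  [[0, 0, 0], [-0.1317, 0.2224, 0], -1],
  [[0, 0, 0], [-0.1317, 0.2224, 0], -1],
  [[0, 0, 0], [-0.1317, 0.2224, 0], -1],
  [[0, 0, 0], [-0.1317, 0.2224, 0], -1],
  [[0, 0, 0], [-0.1317, 0.2224, 0], -1],
  [[0, 0, 0], [-0.1317, 0.2224, 0], -1],
  [[0, 0, 0], [-0.1317, 0.2224, 0], -1],
  [[0, 0, 0], [-0.1317, 0.2224, 0], -1],
  [[0, 0, 0], [0, 0, 0], -1],
  [[0, 0, 0], [0, 0, 0], -1],
])

```text
t: 41.9
ee_pos: [0.4688, -0.3076, 0.1733]
eef_rot: [-3.137, -0.158, -0.001]
contact_force: [-0.6, 0.5, -2.3]
gripper_width: 0.0354
grasp_force: 60.6
```

```bash
python3 - <<'E'
from h import *
s,c,im=snap("wrist","w16"); print(s["ee_pos"],R.from_rotvec(s["eef_rot"]).as_matrix()[:,:2].T)
s3,c3,im3=snap("scene","s16");s2,c2,im2=snap("top","t16")
cv2.imwrite("pics/c16.png",np.vstack([np.hstack([cv2.resize(im2[180:300,380:500],(300,300)),cv2.resize(im3[100:220,150:310],(340,300))]),im[:300]])[:,:,::-1])
E
```

```text
[ 0.4688 -0.3076  0.1733] [[ 0.9949  0.1004  0.0004]
 [ 0.1004 -0.9949 -0.0003]]
```

View pics/c16.png

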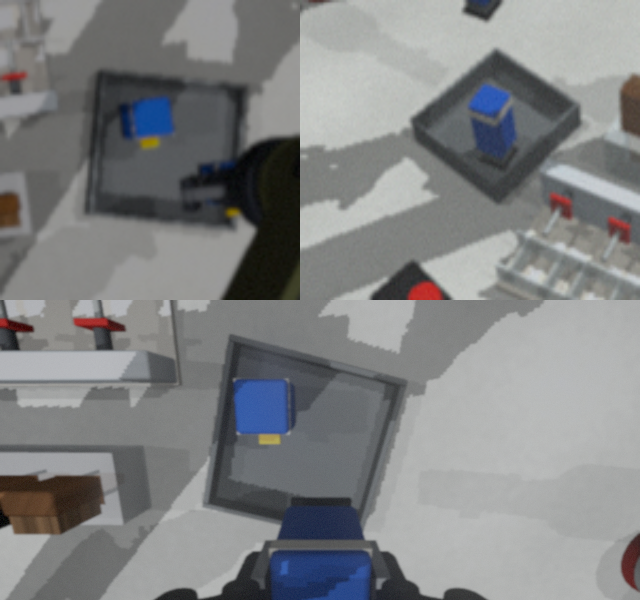

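```bash
python3 - <<'E'
from h import *
c=manip.get_calibration("wrist"); p=plane(c,[[231,36],[405,82],[205,205]],.03); print(p,"centre",(p[1]+p[2])/2)
E
```

```text
[[ 0.579  -0.224   0.03  ]
 [ 0.5597 -0.3639  0.03  ]
 [ 0.4394 -0.2056  0.03  ]] centre [ 0.4995 -0.2847  0.03  ]
```

The tray hasn't moved; its centre measures (0.4995, -0.285). Lowering.

arm_command([
  [[0, 0, 0], [0, 0, 0.2], -1],
  [[0, 0, 0], [0, 0, 0.2], -1],
  [[0, 0, 0], [0, 0, 0.2], -1],
  [[0, 0, 0], [0, 0, 0.12], -1],
  [[0, 0, 0], [0, 0, 0.06], -1],
  [[0, 0, 0], [0, 0, 0.05], -1],
  [[0, 0, 0], [0, 0, 0.012], -1],
  [[0, 0, 0], [0, 0, 0], -1],
  [[0, 0, 0], [0, 0, 0], -1],
])

```text
t: 42.95
ee_pos: [0.4698, -0.3072, 0.0478]
eef_rot: [3.136, 0.162, 0.002]
contact_force: [0.5, -0.1, -0.8]
gripper_width: 0.0352
grasp_force: 60.6
```

arm_command([
  [[0, 0, 0], [0, 0, 0], 0.1],
  [[0, 0, 0], [0, 0, 0], 0.3],
  [[0, 0, 0], [0, 0, 0], 0.3],
  [[0, 0, 0], [0, 0, 0], 0.3],
  [[0, 0, 0], [0, 0, -0.1], 0.3],
  [[0, 0, 0], [0, 0, -0.2], 0.3],
  [[0, 0, 0], [0, 0, -0.2], 0.3],
  [[0, 0, 0], [0, 0, -0.2], 0.3],
  [[0, 0, 0], [0, 0, -0.2], 0.3],
  [[0, 0, 0], [0, 0.2, -0.2], 0.3],
  [[0, 0, 0], [0, 0.25, 0], 0.3],
  [[0, 0, 0], [0, 0.25, 0], 0.3],
  [[0, 0, 0], [0, 0.25, 0], 0.3],
  [[0, 0, 0], [0, 0, 0], 0.3],
  [[0, 0, 0], [0, 0, 0], 0.3],
])

```text
t: 44.45
ee_pos: [0.4833, -0.449, 0.2112]
eef_rot: [-3.136, -0.159, 0.001]
contact_force: [-0.0, 0.3, 0.4]
gripper_width: 0.0554
grasp_force: 0.0
```

```bash
python3 - <<'E'
from h import *
s3,c3,im3=snap("scene","s17");s2,c2,im2=snap("top","t17");print(s2["ee_pos"],s2["t"])
cv2.imwrite("pics/c17.png",np.vstack([im3[60:310,120:520],cv2.resize(im2[120:300,170:490],(400,225))])[:,:,::-1])
E
```

```text
[ 0.4833 -0.448   0.2113] 44.5
```

View pics/c17.png

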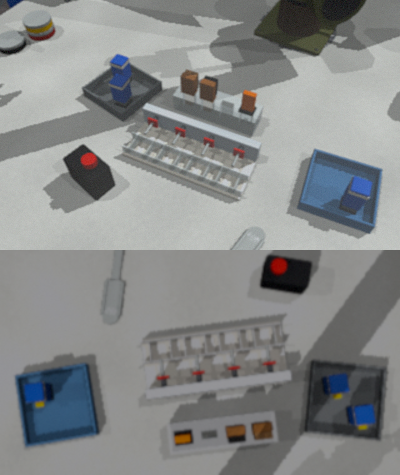

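The final pictures show two cartridges standing in the tray at (338,385) and (360,417), and one in the dish at (37,392). The fork is in its slot at (182,437), all the bays are empty, and the brushes, shoehorn and box look undisturbed.

```bash
python3 -c "
from station import manip
print(manip.close_job())"
```

```text
the job is handed in; nothing more can be done
None
```

I freed all three cartridges with the fork: the bay 1 one (about 200 g) is in the blue dish, bays 3 and 4 (about 85 g and 110 g) are in the grey tray, the fork is back in its slot, and the job was handed in after about 45 s.

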